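Load heel blanks into a spring magazine

TASK

Load the two oblong heel blanks (the equal ones, each with two nail holes) flat into the spring magazine, one at a time: press each down past the two sprung lips until they snap shut over it and hold it down. Leave the thin strip and the other things on the bench where they are.

Things in the scene. Friction and masses are not known exactly. Their poses are not given: they have to be found in the camera images.
- blank_a_center (a point): Centre of a heel blank: flat wooden-board block 90 x 56 x 20 mm (x along its 90 mm, y along its 56 mm, z up), about 90 g (65 to 120 g), edges rounded 3 mm, two dark nail holes drawn on top 25 mm either side of centre. Lies flat on the bench at the start, centre 10 mm up. The two blanks are alike, either may go first and either way round.
- blank_b_center (a point): Centre of the other heel blank, the same as the first.
- magazine_mouth (a point): Centre of the fixed magazine's upright well, level with the undersides of its lips, 71 mm above the bench. z up, x along its length. Four aluminium corner angles bound the well, 94 mm (x) by 60 mm (y): a blank goes in with its 90 mm along x, 2 mm play each side. On release the upper loaded blank springs up until its top is at this level; the one below it is 20 mm lower.
- magazine_rim (a point): Centre of the top of the straight part of the corner angles, 105 mm above the bench, axes as the mouth. Above it the angles flare outwards as a lead-in, up to 121 mm above the bench. On both long (y) sides the angles leave a gap 70 mm wide, open from the top to the floor plate (200 x 110 x 12 mm), for fingers.
- magazine_rest (a point): Centre line point 84 mm above the bench: about where the underside of a blank laid in the well comes to rest, on the bevels of the lips (its top about 104 mm above the bench, +-3 mm). Pressed down in the middle, it pushes the lips apart; they snap back over it once its top is below the mouth level.
- follower (a joint): Sprung floor of the well (black plate 80 x 50 mm), m pressed down: 0 = empty, top face 69 mm above the bench; about 0.018 with one blank loaded, 0.038 with two; stop at 0.043. Spring 3.5 N at 0, 100 N/m. With two blanks the stop is met with the upper blank's top 66 mm above the bench.
- lip_near (a joint): Sprung steel lip at the -x end of the well, 30 mm wide, sticking 7 mm into it at 75 mm above the bench: flat underside at 71 mm, steep bevel above the tip up to 91 mm. Value: m pushed outwards: 0 = shut, 0.009 = its limit; spring 3 N at 0, 400 N/m. Pressing a blank through takes roughly 8 to 16 N in all.
- lip_far (a joint): Sprung lip at the +x end, the same.
- strip_center (a point): Centre of a thinner, longer strip of the same board, 125 x 34 x 16 mm, no holes, lying among the blanks. Not to be loaded or moved.
- hammer_grip (a point): Grip of a hammer lying on the bench: to be left alone.
- glue_jar: Glue jar, 68 mm wide, 85 mm high, standing on the bench (origin at its underside): to be left alone.
- weight: Dark steel paperweight with a knob, 68 mm wide, 75 mm high (origin at its underside): to be left alone.
- tape_core: Cardboard ring 90 mm across, 24 mm high, lying flat (origin at its underside): to be left alone.
- brush_grip (a point): Handle of a brush lying on the bench: to be left alone.
There are look-alikes about, which are no part of the job. Leave any yellow look-alike of the part that bears blank_a_center alone. What is shaped like the part that bears blank_b_center but white is not meant.

How it is judged:
By the outcome, as a careful person would: the job done as asked, in the order asked, and still so for the second after the job is handed in, with the robot touching nothing.
It also fails if it takes over 64 s, if anything falls off the work surface, if the arm or the gripper's body presses on something with over 40 N, if the wrist force passes 120 N, or if a joint passes its speed limit or range.

ROBOT

A 6-joint arm with a two-finger parallel gripper is mounted at the origin on the work surface. World frame = base frame: x ahead of the robot, y to its left, z up, the work surface at z = 0. Lengths are in mm, angles in rad, forces in N, time in s.
With the tool pointing down it reaches from about 350 to 875 mm from the base axis. Payload 4.2 kg.
Tool frame: the origin (TCP) lies on the mounting face of the last link; the fingertips stand 173 mm ahead of it and the grasp point (between the pads) lies 155 mm ahead of it; z points along the fingers, y is the line along which they close (so a half turn about z gives the same grasp; the last joint's range is limited). The gripper opens to 85 mm and grips with 20 to 120 N. Pads are 22 mm wide; open, the fingers measure 114 mm over their backs; the gripper's body (76 mm by 85 mm) begins 54 mm behind the grasp point. The pads swing forward as they close: fully open they stand 13 mm farther back than shut.
Start: joints at [0.259, 0.385, 0.008, 0, -1.194, -0.259], TCP at [624.98, 0.025, 404.712] pointing down, gripper open.
Joint ranges: [-3.14, 3.14], [-1.21, 2.06], [-1.07, 1.41], [-3.16, 2.05], [-2.99, -0.16], [-3.1, 3.1]. Speed limits (rad/s): [2.79, 2.79, 3.14, 3.14, 3.14, 3.14].

INTERFACE

Orientations are given as a unit quaternion [x, y, z, w].
In Python, from bench import arm gives the robot as it stands.
- The arm moves only by the tool carry_out, never from a script. Its argument "rows" is a list of rows, each a list of 7 numbers: the shift along the tool's x, y, z as a fraction of full scale, then the turn, a rotation vector about the tool's x, y, z as a fraction of full scale, then the opening, from -1 (shut) to 1 (fully open). A call has 1 to 12 rows; each row is the pose to reach, as a shift and turn from the pose commanded when the call began, along the tool's axes at that moment, turning the shorter way round; what a row does not reach only later rows make up. Full scale, the value 1, is 20 cm for a shift and pi rad for a turn. A row lasts 1/8 s, in which the tool goes at most 62.5 mm and 10.7 degrees, less where a joint would pass 70% of its speed; a pose out of reach is approached as far as the arm can. A call with a number of a shift or a turn outside -1 to 1 is refused whole. A call with a gripper value outside its range is refused whole. The fingers move at their own pace and stop on an object; the grip force is fixed at half the most. Time passes only in rows, so rows that repeat a pose let the fingers close. It gives the time, the measured TCP pose, the force, the opening and the grip force at its end, in the units of the state.
- arm.read_state(): the state, without advancing time (a new reading comes with each control period).
- arm.get_image(name): name is "scene" or "side" or "wrist"; returns (picture, depth): 420x560x3 uint8, red, green, blue; 420x560 float32, mm along the optical axis (not along the pixel's ray), 0 where there is no reading.
- arm.calibration(name): a dict with "mtx" (3x3 intrinsics, pixels), "k1" (the pictures are not rectified: a ray, as slopes to the right and down, at radius r is drawn at 1 + k1 r^2 times it, then the intrinsics apply), "cam_to_world" (4x4, takes a point from camera to world coordinates). Camera axes: x right, y up, looking along -z (the intrinsics and any distortion apply to the point x, -y, -z); pixel columns grow to the right and rows downward; lengths in mm; the calibration is good to about 2 mm. A picture is of the moment at which its call begins: read the wrist's pose just before it. calibration takes no time and is no camera call; for the wrist camera it gives the pose at the moment of the call.
- arm.job_done(): hands the job in; it is judged then, once.
The state is a dict: "clock": time; "joints": joint angles; "joint_vel": joint speeds; "joint_efforts": joint torques, N m; "position": TCP position; "ee_rot": TCP orientation; "contact_force": force on the tool from outside, world axes, zero at the start; "wrist_torque": the same for the moment, N m; "gripper_width": finger opening in mm; "grasp_force": force on a finger pad.
Only numpy, scipy, OpenCV 4.12 (cv2) and the standard library are available. Lean on these libraries where they do the work, as an engineer would, in place of code of your own. Each camera call takes 0.05 s, during which the arm holds its last target. There are 200 camera calls.

## Working session

There is one attempt and no reset: what is moved stays moved. The work goes in short steps, Python scripts to look and compute and a tool call to move; the robot and the scene stay as the last step left them, time stands still between calls to the robot, and variables do not carry over. Pictures are saved under pics/ and viewed, at most 10 in all, crops included, and the job is handed in when it is done.

Besides the shell and the picture viewer there is one more tool, called after ">>>" as name([rows], argument=value, ...), one row to a line, values as JSON. carry_out: Moves the arm, as the interface text tells. Its arguments: {"type":"object","properties":{"rows":{"type":"array"}},"required":["rows"]}

```bash
mkdir -p pics; cat > h.py <<'E'
import numpy as np, cv2
from bench import arm
from scipy.spatial.transform import Rotation as R
def pix2w(c,u,v,depth=None,z=None):
    m=c["mtx"];T=np.array(c["cam_to_world"]);m=np.array(m)
    x=(u-m[0,2])/m[0,0];y=(v-m[1,2])/m[1,1];k=c["k1"]
    a,b=x,y
    for _ in range(20):
        s=1+k*(a*a+b*b);a,b=x/s,y/s
    d=T[:3,:3]@np.array([a,-b,-1.]);o=T[:3,3]
    t=depth if depth is not None else (z-o[2])/d[2]
    return o+t*d
def save(name,f):
    c=arm.calibration(name);p,d=arm.get_image(name)
    cv2.imwrite(f"pics/{f}.png",p[:,:,::-1]);np.savez(f"pics/{f}.npz",d=d,mtx=c["mtx"],k1=c["k1"],cam_to_world=c["cam_to_world"])
    return c,p,d
E
python3 - <<'E'
from h import *
s=arm.read_state();print(s["clock"],s["position"],s["ee_rot"])
c,p,d=save("scene","s0");_,q,_=save("side","d0");_,w,_=save("wrist","w0")
for n in("scene","side","wrist"):print(n,np.round(arm.calibration(n)["cam_to_world"],2).tolist())
E
```

```text
0.0 [6.24790483e+02 4.29310896e-02 4.03615925e+02] [-0.70703785  0.70717487  0.00073954 -0.00080345]
scene [[-0.84, -0.42, 0.35, 1034.12], [0.55, -0.65, 0.52, 717.35], [0.01, 0.63, 0.77, 1161.29], [0.0, 0.0, 0.0, 1.0]]
side [[-0.98, 0.08, -0.17, 398.01], [-0.19, -0.49, 0.85, 887.26], [-0.01, 0.87, 0.5, 627.92], [0.0, 0.0, 0.0, 1.0]]
wrist [[-1.0, 0.0, 0.0, 624.68], [-0.0, -0.96, -0.27, -67.32], [0.0, -0.27, 0.96, 372.71], [0.0, 0.0, 0.0, 1.0]]
```

View pics/s0.png

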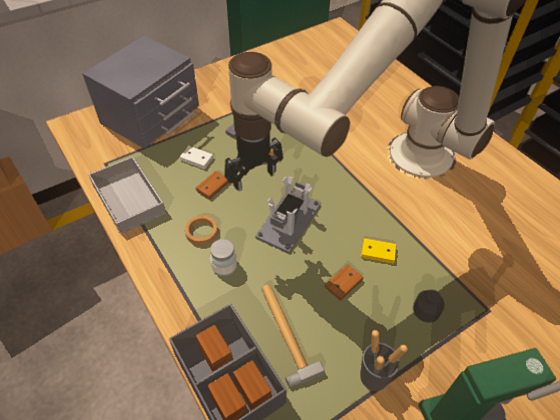

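View pics/w0.png

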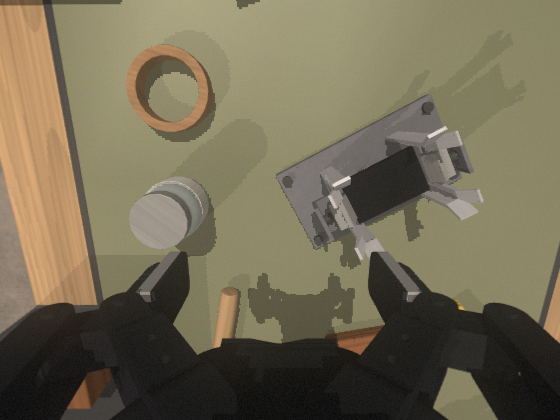

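```bash
python3 - <<'E'
import cv2,numpy as np
p=cv2.imread("pics/s0.png")
a=cv2.resize(p[140:240,170:270],None,fx=4,fy=4,interpolation=cv2.INTER_CUBIC)
b=cv2.resize(p[230:330,300:400],None,fx=4,fy=4,interpolation=cv2.INTER_CUBIC)
cv2.imwrite("pics/c0.png",np.hstack([a,b]))
E
```

```text
(no output)
```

View pics/c0.png

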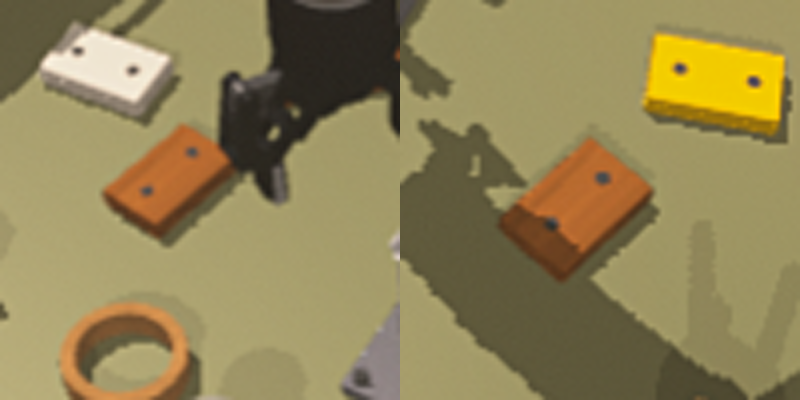

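```bash
python3 - <<'E'
from h import *
ld=lambda f:dict(np.load(f"pics/{f}.npz"))
c=ld("s0")
for n,hs in {"A":[(192,152,170,140),(147,190,170,140)],"B":[(203,178,300,230),(151,224,300,230)]}.items():
    w=[pix2w(c,(x+.5)/4-.5+ox,(y+.5)/4-.5+oy,z=20) for x,y,ox,oy in hs]
    e=w[0]-w[1];print(n,np.mean(w,0).round(1),np.linalg.norm(e).round(1),np.degrees(np.arctan2(e[1],e[0])).round(1))
c=ld("w0");p=cv2.imread("pics/w0.png");m=np.zeros((420,560),np.uint8)
W=np.array([[pix2w(c,u,v,depth=c["d"][v,u]) for u in range(260,500)] for v in range(80,270)])
z=W[...,2]
fol=((abs(z-69)<5)&(p[80:270,260:500].max(2)<45)).astype(np.uint8)
n,l,st,ce=cv2.connectedComponentsWithStats(fol);i=1+st[1:,4].argmax()
P=W[l==i];r=cv2.minAreaRect(P[:,:2].astype(np.float32));print("follower",r,np.median(P[:,2]))
pl=W[(abs(z-12)<4)];r=cv2.minAreaRect(pl[:,:2].astype(np.float32));print("plate",r)
hi=W[(z>108)&(z<128)];print("tops",cv2.minAreaRect(hi[:,:2].astype(np.float32)),hi[:,2].max())
E
```

```text
A [ 634.9 -235.8   20. ] 49.6 -161.5
B [507.5 249.8  20. ] 50.7 -169.8
follower ((513.7276611328125, -5.472648620605469), (75.2270278930664, 49.770225524902344), 27.492374420166016) 68.58345876973948
plate ((514.6537475585938, -4.418769836425781), (200.00889587402344, 110.20284271240234), 28.11984634399414)
tops ((514.3538208007812, -4.5126800537109375), (117.56681823730469, 83.88736724853516), 27.68646812438965) 122.85837193911394
```

>>> carry_out([
  [1, -0.05, 0.3, 0, 0, 0.397, 1],
  [1, -0.05, 0.3, 0, 0, 0.397, 1],
  [1, -0.05, 0.3, 0, 0, 0.397, 1],
  [1, -0.05, 0.3, 0, 0, 0.397, 1],
  [1, -0.05, 0.3, 0, 0, 0.397, 1],
  [1, -0.05, 0.3, 0, 0, 0.397, 1],
  [1, -0.05, 0.3, 0, 0, 0.397, 1],
  [1, -0.05, 0.3, 0, 0, 0.397, 1],
  [1, -0.05, 0.3, 0, 0, 0.397, 1],
])

```text
clock: 1.27
position: [635.0, -199.9, 344.5]
ee_rot: [-0.162, 0.987, 0.0, -0.0]
contact_force: [0.3, 0.4, -0.1]
gripper_width: 85.5
grasp_force: 0.0
```

```bash
cat >> h.py <<'E'
def togo(p,yaw,s=None):
    "yaw: world angle (deg) of tool y; tool straight down"
    s=s or arm.read_state();r=R.from_quat(s["ee_rot"]);a=np.radians(yaw)
    y=np.array([np.cos(a),np.sin(a),0]);z=np.array([0,0,-1.]);x=np.cross(y,z)
    t=R.from_matrix(np.c_[x,y,z])
    print("clock",round(s["clock"],2),"pos",np.round(s["position"],1),"yaw",round(np.degrees(np.arctan2(*r.as_matrix()[[1,0],1])),2),"F",np.round(s["contact_force"],1),"w",round(s["gripper_width"],1))
    print("go",(r.inv().apply(np.array(p)-s["position"])/200).round(4),((r.inv()*t).as_rotvec()/np.pi).round(4))
def blank(f,lo=14,hi=26,near=None):
    "blank top from a wrist view: orange, depth-based height"
    c,p,d=save("wrist",f);h=cv2.cvtColor(p,cv2.COLOR_RGB2HSV)
    m=((h[...,0]<18)&(h[...,1]>110)&(d>0)).astype(np.uint8)
    n,l,st,ce=cv2.connectedComponentsWithStats(m)
    for i in range(1,n):
        if st[i,4]<600: continue
        v,u=np.where(l==i);P=np.array([pix2w(c,a,b,depth=d[b,a]) for a,b in zip(u,v)])
        zt=np.percentile(P[:,2],80);Q=P[abs(P[:,2]-zt)<2.5]
        r=cv2.minAreaRect(Q[:,:2].astype(np.float32));print(st[i,:4],"z",zt.round(1),np.round(r[0],1),np.round(r[1],1),round(r[2],1))
E
python3 - <<'E'
from h import *
blank("w1");togo([635,-236,250],108.5)
E
```

```text
[221   0  69  56] z 16.0 [ 491.6 -272.2] [33.7 52.6] 71.3
[212 135  59  90] z 20.2 [ 636.8 -237.6] [89.  55.6] 18.8
[290 268  81  78] z 24.1 [ 742.2 -103. ] [82.8 88.5] 5.1
clock 1.32 pos [ 635.  -199.9  344.6] yaw 108.62 F [-0.8 -0.2 -0.4] w 85.1
go [ 0.0573 -0.1712  0.4728] [ 0.     -0.0001  0.0007]
```

View pics/w1.png

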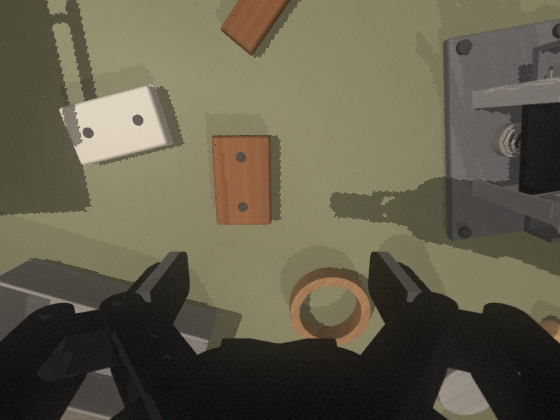

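>>> carry_out([
  [0.052, -0.1815, 0.2, 0, 0, -0.001, 1],
  [0.052, -0.1815, 0.5, 0, 0, -0.001, 1],
  [0.052, -0.1815, 0.72, 0, 0, -0.001, 1],
  [0.052, -0.1815, 0.8, 0, 0, -0.001, 1],
  [0.052, -0.1815, 0.858, 0, 0, -0.001, 1],
  [0.052, -0.1815, 0.858, 0, 0, -0.001, 1],
  [0.052, -0.1815, 0.858, 0, 0, -0.001, -1],
  [0.052, -0.1815, 0.858, 0, 0, -0.001, -1],
  [0.052, -0.1815, 0.858, 0, 0, -0.001, -1],
  [0.052, -0.1815, 0.858, 0, 0, -0.001, -1],
  [0.052, -0.1815, 0.858, 0, 0, -0.001, -1],
  [0.052, -0.1815, 0.858, 0, 0, -0.001, -1],
])

```text
clock: 2.82
position: [637.4, -237.7, 175.2]
ee_rot: [-0.163, 0.987, -0.001, 0.002]
contact_force: [-0.8, 1.2, 6.0]
gripper_width: 54.5
grasp_force: 66.6
```

>>> carry_out([
  [0, 0, -0.2, 0, 0, 0, -1],
  [0, 0, -0.5, 0, 0, 0, -1],
  [0.05, 0.25, -0.725, 0, 0, -0.05, -1],
  [0.1, 0.5, -0.725, 0, 0, -0.05, -1],
  [0.15, 0.75, -0.725, 0, 0, -0.05, -1],
  [0.209, 1, -0.725, 0, 0, -0.05, -1],
  [0.209, 1, -0.725, 0, 0, -0.05, -1],
  [0.209, 1, -0.725, 0, 0, -0.05, -1],
])

```text
clock: 3.82
position: [533.0, -61.6, 318.3]
ee_rot: [-0.24, 0.971, -0.0, 0.0]
contact_force: [-0.4, -0.2, -0.8]
gripper_width: 55.0
grasp_force: 65.9
```

```bash
python3 - <<'E'
from h import *
togo([514.3,-4.6,290],117.9)
c,p,d=save("wrist","w2")
E
```

```text
clock 3.83 pos [533.  -61.6 318.3] yaw 117.75 F [-0.4 -0.2 -0.8] w 55.0
go [-0.05    0.2957  0.1417] [-0.0001  0.0002 -0.0008]
```

View pics/w2.png

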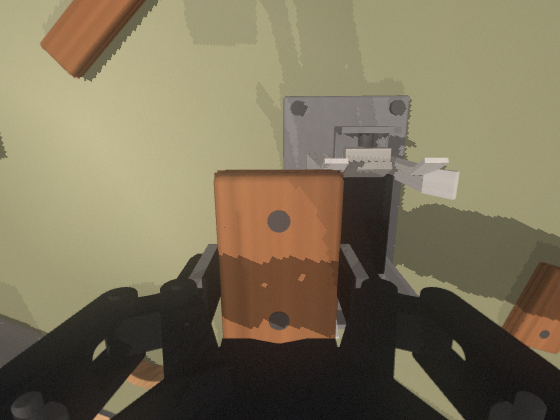

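```bash
python3 - <<'E'
from h import *
c=dict(np.load("pics/w2.npz"));d=c["d"]
a=[pix2w(c,u,v,depth=np.median(d[v-3:v+4,u-3:u+4])) for u,v in((278,221),(279,321))]
print(np.round(a,1),np.mean(a,0).round(1)-np.array([533,-61.6,318.3]))
e=a[0]-a[1];print(np.linalg.norm(e),np.degrees(np.arctan2(e[1],e[0]))%180)
# plate (with far edges) remeasure
W=np.array([[pix2w(c,u,v,depth=d[v,u]) for u in range(275,470)] for v in range(90,170)])
z=W[...,2]
q=W[(z>112)&(z<126)];print(q[:,:2].min(0),q[:,:2].max(0),len(q))
pl=W[abs(z-12)<3];t=np.radians(27.9);X=np.array([np.cos(t),np.sin(t)]);Y=np.array([-X[1],X[0]])
o=pl[:,:2]-[514.3,-4.6];print("plate x",np.percentile(o@X,[1,99]),"y",np.percentile(o@Y,[1,99]))
E
```

```text
[[510.2 -74.1 163.4]
 [554.5 -50.3 163.3]] [  -0.6   -0.6 -154.9]
50.324741093514575 28.32918222516585
[447.2180715  -61.62315803] [485.11260633   4.3363259 ] 617
plate x [-99.10002217 -37.6366305 ] y [-54.23241158  53.545956  ]
```

>>> carry_out([
  [-0.03, 0.15, 0.0, 0, 0, 0, -1],
  [-0.0525, 0.2965, 0.0, 0, 0, 0, -1],
  [-0.0525, 0.2965, 0.05, 0, 0, 0, -1],
  [-0.0525, 0.2965, 0.09, 0, 0, 0, -1],
  [-0.0525, 0.2965, 0.13, 0, 0, 0, -1],
  [-0.0525, 0.2965, 0.17, 0, 0, 0, -1],
  [-0.0525, 0.2965, 0.2, 0, 0, 0, -1],
  [-0.0525, 0.2965, 0.22, 0, 0, 0, -1],
])

```text
clock: 4.88
position: [514.6, -4.5, 273.7]
ee_rot: [-0.239, 0.971, -0.0, -0.0]
contact_force: [-0.0, 0.4, -1.1]
gripper_width: 54.7
grasp_force: 65.9
```

>>> carry_out([
  [0, 0, 0.03, 0, 0, 0, -1],
  [0, 0, 0.05, 0, 0, 0, -1],
  [0, 0, 0.065, 0, 0, 0, -1],
  [0, 0, 0.075, 0, 0, 0, -1],
  [0, 0, 0.075, 0, 0, 0, -1],
])

```text
clock: 5.5
position: [515.0, -4.1, 259.7]
ee_rot: [-0.24, 0.971, -0.0, 0.001]
contact_force: [-0.0, 0.6, 1.9]
gripper_width: 54.4
grasp_force: 66.3
```

>>> carry_out([
  [0, 0, 0.015, 0, 0, 0, -1],
  [0, 0, 0.02, 0, 0, 0, -1],
  [0, 0, 0.02, 0, 0, 0, 1],
  [0, 0, 0.02, 0, 0, 0, 1],
  [0, 0, 0.02, 0, 0, 0, 1],
  [0, 0, 0.02, 0, 0, 0, 1],
  [0, 0, -0.1, 0, 0, 0, 1],
  [0, 0, -0.25, 0, 0, 0, 1],
  [0, 0, -0.25, 0, 0, 0, -1],
  [0, 0, -0.25, 0, 0, 0, -1],
  [0, 0, -0.25, 0, 0, 0, -1],
  [0, 0, -0.25, 0, 0, 0, -1],
])

```text
clock: 7.0
position: [514.4, -4.4, 308.3]
ee_rot: [-0.24, 0.971, -0.0, -0.001]
contact_force: [0.1, 0.7, -0.2]
gripper_width: 12.1
grasp_force: 0.0
```

```bash
python3 - <<'E'
from h import *
togo([514.4,-4.6,281],117.9)
c,p,d=save("wrist","w3")
E
```

```text
clock 7.0 pos [514.4  -4.4 308.3] yaw 117.71 F [ 0.1  0.7 -0.2] w 12.1
go [ 0.0005 -0.001   0.1364] [ 0.0001 -0.0006 -0.001 ]
```

View pics/w3.png

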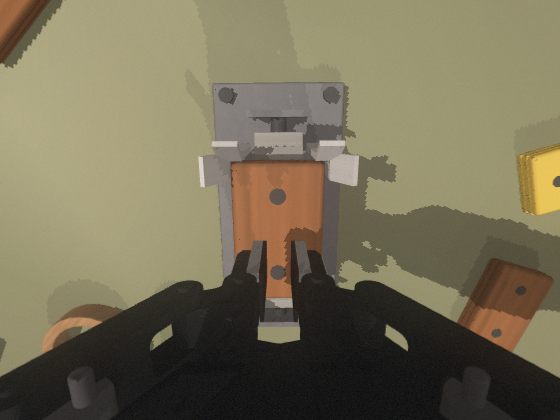

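>>> carry_out([
  [0, 0, 0.06, 0, 0, 0, -1],
  [0, 0, 0.12, 0, 0, 0, -1],
  [0, 0, 0.15, 0, 0, 0, -1],
  [0, 0, 0.18, 0, 0, 0, -1],
  [0, 0, 0.21, 0, 0, 0, -1],
  [0, 0, 0.24, 0, 0, 0, -1],
  [0, 0, 0.27, 0, 0, 0, -1],
  [0, 0, 0.3, 0, 0, 0, -1],
  [0, 0, 0.33, 0, 0, 0, -1],
  [0, 0, 0.355, 0, 0, 0, -1],
  [0, 0, 0.37, 0, 0, 0, -1],
  [0, 0, 0.37, 0, 0, 0, -1],
])

```text
clock: 8.55
position: [515.6, -4.1, 235.6]
ee_rot: [-0.24, 0.971, -0.0, 0.002]
contact_force: [2.4, -1.0, 5.1]
gripper_width: 0.0
grasp_force: 2.3
```

>>> carry_out([
  [0, 0, -0.2, 0, 0, 0, -1],
  [0, 0, -0.4, 0, 0, 0, 0],
  [0, 0, -0.5, 0, 0, 0, 1],
])

```text
clock: 8.93
position: [514.1, -4.3, 336.3]
ee_rot: [-0.239, 0.971, 0.0, 0.0]
contact_force: [-0.2, 0.2, -0.1]
gripper_width: 35.6
grasp_force: 0.0
```

```bash
python3 - <<'E'
from h import *
blank("w4",);togo([507.5,230,340],100.2)
E
```

```text
[ 0  0 82 70] z 15.7 [ 479.9 -267.3] [34.5 75.8] 69.2
[242 154  70 107] z 71.3 [516.4  -4.9] [88.5 55.3] 28.2
[445 247  85  86] z 20.5 [506.1 246.2] [85.4 56.3] 11.8
[ 62 290  63  44] z 24.0 [ 728.5 -132.9] [18.9 71.7] 60.5
clock 8.97 pos [514.7  -4.3 338.3] yaw 117.73 F [ 0.4 -0.2  2.3] w 43.6
go [-0.5132  1.0536 -0.0075] [-0.0001  0.0012  0.0974]
```

>>> carry_out([
  [-0.15, 0.3, 0, 0, 0, 0.097, 1],
  [-0.3, 0.6, 0, 0, 0, 0.097, 1],
  [-0.42, 0.85, 0, 0, 0, 0.097, 1],
  [-0.48, 0.98, 0.05, 0, 0, 0.097, 1],
  [-0.48, 0.98, 0.05, 0, 0, 0.097, 1],
  [-0.48, 0.98, 0.05, 0, 0, 0.097, 1],
  [-0.48, 0.98, 0.05, 0, 0, 0.097, 1],
])

```text
clock: 9.85
position: [508.4, 212.7, 324.9]
ee_rot: [-0.089, 0.996, -0.0, -0.0]
contact_force: [0.8, -0.0, 0.5]
gripper_width: 85.7
grasp_force: 0.0
```

```bash
python3 - <<'E'
from h import *
blank("w5");togo([507.5,249,173.5],100.5)
E
```

```text
[  0 113  62 113] z 70.6 [515.7  18.5] [35.9 85. ] 87.1
[285 154  61  93] z 20.3 [508.1 247.1] [89.3 55.6] 11.0
[534 241  26  72] z 0.9 [553.3 517.4] [87.7 28.8] 24.6
clock 9.9 pos [508.4 212.6 325.1] yaw 100.16 F [0.2 0.5 0.9] w 85.5
go [-0.0277  0.1798  0.7581] [-0.     -0.0001 -0.0019]
```

View pics/w5.png

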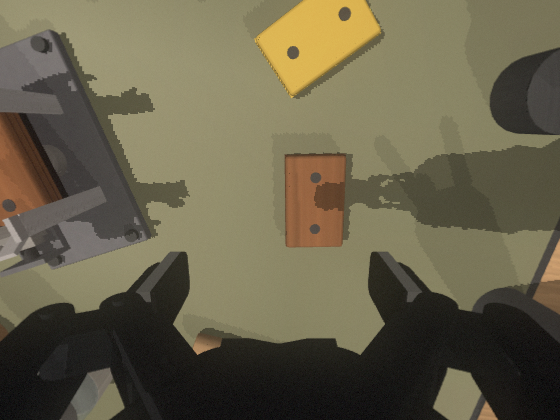

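>>> carry_out([
  [-0.029, 0.17, 0.2, 0, 0, -0.0045, 1],
  [-0.029, 0.17, 0.45, 0, 0, -0.0045, 1],
  [-0.029, 0.17, 0.63, 0, 0, -0.0045, 1],
  [-0.029, 0.17, 0.71, 0, 0, -0.0045, 1],
  [-0.029, 0.17, 0.755, 0, 0, -0.0045, 1],
  [-0.029, 0.17, 0.755, 0, 0, -0.0045, 1],
  [-0.029, 0.17, 0.755, 0, 0, -0.0045, -1],
  [-0.029, 0.17, 0.755, 0, 0, -0.0045, -1],
  [-0.029, 0.17, 0.755, 0, 0, -0.0045, -1],
  [-0.029, 0.17, 0.755, 0, 0, -0.0045, -1],
  [-0.029, 0.17, 0.755, 0, 0, -0.0045, -1],
  [-0.029, 0.17, 0.755, 0, 0, -0.0045, -1],
])

```text
clock: 11.4
position: [508.5, 248.8, 175.7]
ee_rot: [-0.097, 0.995, 0.001, 0.001]
contact_force: [-0.1, -1.2, 6.2]
gripper_width: 54.5
grasp_force: 65.5
```

>>> carry_out([
  [0, 0, -0.2, 0, 0, 0, -1],
  [0, 0, -0.5, 0, 0, 0, -1],
  [0.05, -0.25, -0.715, 0, 0, -0.0928, -1],
  [0.1, -0.5, -0.715, 0, 0, -0.0928, -1],
  [0.15, -0.75, -0.715, 0, 0, -0.0928, -1],
  [0.214, -1, -0.715, 0, 0, -0.0928, -1],
  [0.214, -1, -0.715, 0, 0, -0.0928, -1],
  [0.214, -1, -0.715, 0, 0, -0.0928, -1],
])

```text
clock: 12.4
position: [504.4, 43.8, 317.2]
ee_rot: [-0.24, 0.971, 0.0, 0.0]
contact_force: [-0.3, 0.4, -0.2]
gripper_width: 54.4
grasp_force: 64.6
```

```bash
python3 - <<'E'
from h import *
togo([514.7,-4.2,274],117.8)
c,p,d=save("wrist","w6")
v,u=np.where((p.max(2)<60)&(d>100)&(d<215)); 
g=cv2.cvtColor(p,cv2.COLOR_RGB2GRAY)
m=np.zeros_like(g);
for y0 in(221,321):
    q=g[y0-22:y0+22,255:303];k=(q<np.percentile(q,12)).astype(np.uint8)
    n,l,st,ce=cv2.connectedComponentsWithStats(k);i=1+st[1:,4].argmax();a,b=ce[i]+[255,y0-22]
    print((a,b),st[i],pix2w(c,a,b,depth=np.median(d[int(b)-2:int(b)+3,int(a)-2:int(a)+3])).round(1))
E
```

```text
clock 12.4 pos [504.4  43.8 317.2] yaw 117.74 F [-0.3  0.4 -0.2] w 54.4
go [ 0.0662 -0.2362  0.2161] [ 0.      0.0002 -0.0003]
(np.float64(279.14285714285717), np.float64(221.5795918367347)) [ 13  12  22  21 245] [481.8  31.9 161.7]
(np.float64(278.9166666666667), np.float64(317.84444444444443)) [ 14  12  20  15 180] [524.6  54.4 161.9]
```

View pics/w6.png

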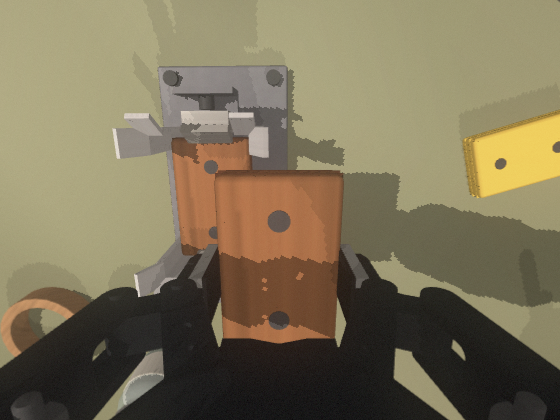

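>>> carry_out([
  [0.035, -0.12, 0, 0, 0, 0, -1],
  [0.066, -0.236, 0.0, 0, 0, 0, -1],
  [0.066, -0.236, 0.05, 0, 0, 0, -1],
  [0.066, -0.236, 0.09, 0, 0, 0, -1],
  [0.066, -0.236, 0.13, 0, 0, 0, -1],
  [0.066, -0.236, 0.17, 0, 0, 0, -1],
  [0.066, -0.236, 0.2, 0, 0, 0, -1],
  [0.066, -0.236, 0.22, 0, 0, 0, -1],
])

```text
clock: 13.45
position: [514.8, -4.0, 272.7]
ee_rot: [-0.24, 0.971, -0.0, -0.0]
contact_force: [-0.5, -0.1, -0.5]
gripper_width: 54.5
grasp_force: 64.6
```

>>> carry_out([
  [0, 0, 0.03, 0, 0, 0, -1],
  [0, 0, 0.05, 0, 0, 0, -1],
  [0, 0, 0.065, 0, 0, 0, -1],
  [0, 0, 0.08, 0, 0, 0, -1],
  [0, 0, 0.085, 0, 0, 0, -1],
])

```text
clock: 14.08
position: [515.6, -3.9, 258.2]
ee_rot: [-0.241, 0.971, -0.0, 0.002]
contact_force: [-3.4, 0.7, 11.6]
gripper_width: 54.9
grasp_force: 66.0
```

Seated; release, rise, close.

>>> carry_out([
  [0, 0, 0, 0, 0, 0, 1],
  [0, 0, 0, 0, 0, 0, 1],
  [0, 0, 0, 0, 0, 0, 1],
  [0, 0, 0, 0, 0, 0, 1],
  [0, 0, -0.1, 0, 0, 0, 1],
  [0, 0, -0.27, 0, 0, 0, 1],
  [0, 0, -0.27, 0, 0, 0, -1],
  [0, 0, -0.27, 0, 0, 0, -1],
  [0, 0, -0.27, 0, 0, 0, -1],
  [0, 0, -0.27, 0, 0, 0, -1],
  [0, 0, -0.27, 0, 0, 0, -1],
])

```text
clock: 15.45
position: [514.7, -4.1, 309.6]
ee_rot: [-0.24, 0.971, -0.0, -0.0]
contact_force: [0.9, -0.9, -0.5]
gripper_width: -0.0
grasp_force: 0.0
```

```bash
python3 - <<'E'
from h import *
blank("w7");togo([514.6,-4.4,240],117.8)
E
```

```text
[ 0  0 51 62] z 15.2 [ 482.4 -259.4] [18.3 49.2] 70.8
[232 157  93 129] z 103.2 [511.1  -6.7] [80.  55.3] 27.7
[ 44 303  82  51] z 23.9 [ 726.6 -127.7] [25.8 78.3] 55.2
clock 15.5 pos [514.8  -4.1 309.8] yaw 117.77 F [ 0.4 -0.  -0.7] w -0.3
go [ 0.0012 -0.001   0.3488] [ 0.     -0.0002 -0.0002]
```

>>> carry_out([
  [0, 0, 0.06, 0, 0, 0, -1],
  [0, 0, 0.12, 0, 0, 0, -1],
  [0, 0, 0.15, 0, 0, 0, -1],
  [0, 0, 0.18, 0, 0, 0, -1],
  [0, 0, 0.21, 0, 0, 0, -1],
  [0, 0, 0.24, 0, 0, 0, -1],
  [0, 0, 0.27, 0, 0, 0, -1],
  [0, 0, 0.3, 0, 0, 0, -1],
  [0, 0, 0.325, 0, 0, 0, -1],
  [0, 0, 0.34, 0, 0, 0, -1],
  [0, 0, 0.348, 0, 0, 0, -1],
  [0, 0, 0.348, 0, 0, 0, -1],
])

```text
clock: 17.0
position: [515.6, -4.0, 241.5]
ee_rot: [-0.24, 0.971, -0.0, 0.001]
contact_force: [-0.2, -0.9, 4.1]
gripper_width: -0.2
grasp_force: 2.4
```

>>> carry_out([
  [0, 0, 0.008, 0, 0, 0, -1],
  [0, 0, 0.012, 0, 0, 0, -1],
  [0, 0, 0.012, 0, 0, 0, -1],
  [0, 0, 0.012, 0, 0, 0, -1],
])

```text
clock: 17.5
position: [515.6, -4.0, 239.5]
ee_rot: [-0.241, 0.971, -0.0, 0.001]
contact_force: [-0.6, -1.0, 7.6]
gripper_width: 0.0
grasp_force: 3.9
```

>>> carry_out([
  [0, 0, -0.2, 0, 0, 0, -1],
  [0, 0, -0.4, 0, 0, 0, -1],
  [0, 0, -0.55, 0, 0, 0, -0.5],
  [0, 0, -0.55, 0, 0, 0, 1],
  [0, 0, -0.55, 0, 0, 0, 1],
  [0, 0, -0.55, 0, 0, 0, 1],
])

```text
clock: 18.25
position: [514.5, -4.1, 346.7]
ee_rot: [-0.24, 0.971, 0.0, -0.001]
contact_force: [-0.1, 0.2, -0.3]
gripper_width: 72.2
grasp_force: 0.0
```

```bash
python3 - <<'E'
from h import *
blank("w8")
E
```

```text
[ 0  0 93 72] z 15.6 [ 477.3 -266.9] [34.4 81.8] 71.5
[243 152  68 104] z 71.3 [516.2  -4.7] [88.8 55.1] 28.0
```

View pics/w8.png

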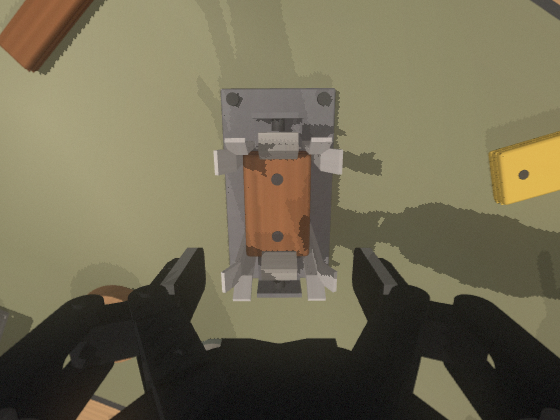

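The top of the upper blank (277,205) is at 71 mm, held under both lips (278,140 and 278,265). The bench blanks are gone and the arm is clear.

```bash
python3 -c "
from bench import arm;print(arm.job_done())"
```

```text
the job is handed in; nothing more can be done
None
```

Both heel blanks are in the magazine, snapped under the lips with the upper one's top measured at 71 mm, nothing else was handled, and the job was handed in at about 18 s (no verdict was shown).

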